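# Fill the seasoning caddy

## Task

Gather the seasonings that stand loose on the worktop into the wooden caddy, each upright and right down in its own well: the small red-lidded jar in the square well, the pepper mill in the wide round well, and the two slim spice jars one in each of the narrow round wells. Leave the third spice jar on its cork trivet and the big tall jar where they are.

Things in the scene. Friction and masses are not known exactly. Their poses are not given: they have to be found in the camera images.
- mill_center (a point): dark wooden pepper mill, waisted and round, 170 mm tall, base 58 mm across, standing upright; its round head, 49 mm across at most, reaches from 123 to 159 mm above the base and can be gripped there (it does not turn or come off), with a 12 mm knob on top. Point on its axis 85 mm above the base, z along the axis
- jar_center (a point): small jar with a red screw lid, round, 60 mm across the glass and 65 mm across the lid (lid from 88 to 100 mm up), 100 mm tall, standing upright. Point at its centre, 50 mm above its base, z along its axis
- spice_a_center (a point): slim spice jar with dark screw cap, straight upright cylinder 41 mm across and 105 mm tall, standing loose on the bare worktop; either of the two such jars may go in either narrow round well. Point at its centre, 52.5 mm above its base, z along its axis
- spice_b_center (a point): slim spice jar with dark screw cap, straight upright cylinder 41 mm across and 105 mm tall, standing loose on the bare worktop; either of the two such jars may go in either narrow round well. Point at its centre, 52.5 mm above its base, z along its axis
- spice_c_center (a point): the third spice jar, of the same shape and size (41 mm across, 105 mm tall), which stands on a round cork trivet (120 mm across, 10 mm high) because it is in use: to be left there. Point at its centre, 52.5 mm above its base
- big_jar_center (a point): big tall jar with a pale lid, 83 mm across and 159 mm tall, loose on the worktop near the work: to be left where it is. Point at its centre, 79.5 mm above its base
- holder_jar: light wooden block, 100x100x45 mm, fixed in the caddy, with a square well 84x84 mm, for the red-lidded jar. Origin: centre of its underside, 5 mm above the worktop; x, y along its sides. Well centred, open at top; its floor 6 mm, its rim 45 mm above the origin. The four blocks stand 2x2, 102 mm apart, in arbitrary order in a dark tray 224 mm square, rim 30 mm high, at any yaw.
- holder_mill: light wooden block, 100x100x45 mm, fixed in the caddy, with a wide round well 74 mm across, for the pepper mill. Origin: centre of its underside, 5 mm above the worktop; x, y along its sides. Well centred, open at top; its floor 6 mm, its rim 45 mm above the origin. The four blocks stand 2x2, 102 mm apart, in arbitrary order in a dark tray 224 mm square, rim 30 mm high, at any yaw.
- holder_spice_a: light wooden block, 100x100x45 mm, fixed in the caddy, with a narrow round well 57 mm across, for one slim spice jar. Origin: centre of its underside, 5 mm above the worktop; x, y along its sides. Well centred, open at top; its floor 6 mm, its rim 45 mm above the origin. The four blocks stand 2x2, 102 mm apart, in arbitrary order in a dark tray 224 mm square, rim 30 mm high, at any yaw.
- holder_spice_b: light wooden block, 100x100x45 mm, fixed in the caddy, with a narrow round well 57 mm across, for one slim spice jar. Origin: centre of its underside, 5 mm above the worktop; x, y along its sides. Well centred, open at top; its floor 6 mm, its rim 45 mm above the origin. The four blocks stand 2x2, 102 mm apart, in arbitrary order in a dark tray 224 mm square, rim 30 mm high, at any yaw.
Not all that is in view belongs to the job. Leave any turquoise look-alike of the part that bears jar_center alone.

How it is judged (in metres and radians):
At the end, for the whole second after the job is handed in: Jar in the square well (15 mm of centre), mill in the wide round well, a slim spice jar in each narrow well (12 mm); each on the well floor (6 mm), upright (0.12 rad), released, at rest (0.02 m/s); trivet spice jar and big jar within 20 mm of their start (horizontal distance between mill_center and holder_mill below 0.012 m and z of mill_center in the frame of holder_mill between 0.085 and 0.097 m and angle between each of mill_center, jar_center's own z axis and vertical below 0.12 rad and horizontal distance between jar_center and holder_jar below 0.015 m and z of jar_center in the frame of holder_jar between 0.05 and 0.062 m and ((horizontal distance between spice_a_center and holder_spice_a below 0.012 m and z of spice_a_center in the frame of holder_spice_a between 0.0525 and 0.0645 m and angle between each of spice_a_center, spice_b_center's own z axis and vertical below 0.12 rad and horizontal distance between spice_b_center and holder_spice_b below 0.012 m and z of spice_b_center in the frame of holder_spice_b between 0.0525 and 0.0645 m) or (horizontal distance between spice_a_center and holder_spice_b below 0.012 m and z of spice_a_center in the frame of holder_spice_b between 0.0525 and 0.0645 m and angle between each of spice_a_center, spice_b_center's own z axis and vertical below 0.12 rad and horizontal distance between spice_b_center and holder_spice_a below 0.012 m and z of spice_b_center in the frame of holder_spice_a between 0.0525 and 0.0645 m)) and distance of each of spice_c_center, big_jar_center from where it was at the start of the episode below 0.02 m and linear speed of each of mill, jar, spice_a, spice_b below 0.02 m/s); the robot touches nothing.
It fails at once if the spice jar on the trivet is moved by more than 20 mm (distance of spice_c_center from where it was at the start of the episode above 0.02 m).
It fails at once if the big jar is moved by more than 20 mm (distance of big_jar_center from where it was at the start of the episode above 0.02 m).
It also fails if it takes over 112 s, if anything falls off the work surface, if the arm or the gripper's body presses on something with over 40 N, if the wrist force passes 120 N, or if a joint passes its speed limit or range.

## Robot

A 6-joint arm with a two-finger parallel gripper is mounted at the origin on a cart in front of the work surface, level with it; the furniture and walls round the work are solid. World frame = base frame: x ahead of the robot, y to its left, z up, the work surface at z = 0. Lengths are in mm, angles in rad, forces in N, time in s.
With the tool pointing down it reaches from about 400 to 825 mm from the base axis. Payload 7 kg.
Tool frame: the origin (TCP) lies on the mounting face of the last link; the fingertips stand 178 mm ahead of it and the grasp point (between the pads) lies 159 mm ahead of it; z points along the fingers, y is the line along which they close (so a half turn about z gives the same grasp; the last joint's range is limited). The gripper opens to 88 mm and grips with 3 to 60 N. Pads are 19 mm wide; open, the fingers measure 130 mm over their backs; the gripper's body (78 mm by 193 mm) begins 47 mm behind the grasp point.
Start: joints at [1.605, 0.359, 0.012, 0, -1.224, -0.288], TCP at [169.492, 653.352, 404.661] pointing down, gripper open.
Joint ranges: [-3.07, 3.07], [-1.43, 2.12], [-1.02, 1.25], [-3.03, 1.67], [-3.05, -0], [-3.03, 3.03]. Speed limits (rad/s): [2.39, 2.39, 3.01, 3.14, 3.14, 3.14].

## Interface

Orientations are given as a rotation vector (axis times angle).
In Python, from rig import r gives the robot as it stands. The module is installed in compiled form; this text tells all that it offers.
- The arm moves only by the tool step_arm, never from a script. Its argument "increments" is a list of rows, each a list of 5 numbers: the opening, from 0 (shut) to 1 (fully open), then the shift along the tool's x, y, z each as a share of 0.8 m, from -1 to 1, then the turn about the tool's z as a share of 0.5 rad, from -1 to 1. A call has 1 to 12 rows; each row is the pose to reach, as a shift and turn from the pose commanded when the call began, along the tool's axes at that moment; what a row does not reach only later rows make up. A row lasts 1/10 s, in which the tool goes at most 50 mm and 8.59 degrees, less where a joint would pass 70% of its speed; a pose out of reach is approached as far as the arm can. A call with a number of a shift or a turn outside -1 to 1 is refused whole. A call with a gripper value outside its range is refused whole. The fingers move at their own pace and stop on an object; "grip_force" is the grip in N (left out, the last holds). Time passes only in rows, so rows that repeat a pose let the fingers close. It gives the time, the measured TCP pose, the force, the opening and the grip force at its end, in the units of the state.
- r.state(): the state, without advancing time (a new reading comes with each control period).
- r.snapshot(name): name is "side" or "top" or "wrist"; returns a dict with "frame" (400x640x3 uint8, red, green, blue), "depth" (400x640 float32, mm along the optical axis (not along the pixel's ray), 0 where there is no reading), "fov_y" (degrees; the focal length in pixels is half the picture's height over the tangent of half this angle, whatever the lens; pixels are square), "cx", "cy" (the principal point, pixels), "dist_coeffs" ([k1, k2, p1, p2, k3] as OpenCV has them; the pictures are not rectified), "extrinsics" (4x4, takes a point from camera to world coordinates). Camera axes: x right, y up, looking along -z (the intrinsics and any distortion apply to the point x, -y, -z); pixel columns grow to the right and rows downward; lengths in mm; the calibration is good to about 2 mm. A picture is of the moment at which its call begins.
- r.sign_off(): hands the job in; it is judged then, once.
The state is a dict: "time": time; "joint_pos": joint angles; "qd": joint speeds; "tau": joint torques, N m; "eef_pos": TCP position; "tcp_rot": TCP orientation; "force": force on the tool from outside, world axes, zero at the start; "moment": the same for the moment, N m; "opening": finger opening in mm; "grasp_force": force on a finger pad.
Only numpy, scipy, OpenCV 4.12 (cv2) and the standard library are available. Lean on these libraries where they do the work, as an engineer would, in place of code of your own. Each camera call takes 0.05 s, during which the arm holds its last target. There are 200 camera calls.

## Working session

There is one attempt and no reset: what is moved stays moved. The work goes in short steps, Python scripts to look and compute and a tool call to move; the robot and the scene stay as the last step left them, time stands still between calls to the robot, and variables do not carry over. Pictures are saved under pics/ and viewed, at most 14 in all, crops included, and the job is handed in when it is done.

Besides the shell and the picture viewer there is one more tool, called after "Emit:" by a JSON object that holds its "name" and its "arguments". step_arm: Moves the arm, as the interface text tells. Its arguments: {"type":"object","properties":{"increments":{"type":"array","items":{"type":"array","items":{"type":"number","minimum":-1,"maximum":1}}},"grip_force":{"type":"number"}},"required":["increments"]}

```bash
mkdir -p pics; cat > h.py <<'E'
import numpy as np,cv2
from rig import r
from scipy.spatial.transform import Rotation as R
def snap(n,save=None):
    s=r.snapshot(n)
    if save: cv2.imwrite('pics/'+save+'.png',s['frame'][:,:,::-1])
    np.save('/tmp/'+n+'.npy',s,allow_pickle=True); return s
def load(n): return np.load('/tmp/'+n+'.npy',allow_pickle=True).item()
def K(s):
    f=200/np.tan(np.radians(s['fov_y'])/2); return np.array([[f,0,s['cx']],[0,f,s['cy']],[0,0,1.]])
def rays(s,uv):
    p=cv2.undistortPoints(np.array(uv,float).reshape(-1,1,2),K(s),np.array(s['dist_coeffs'],float)).reshape(-1,2)
    E=np.array(s['extrinsics']); d=np.c_[p[:,0],-p[:,1],-np.ones(len(p))]
    return E[:3,3],d@E[:3,:3].T
def onz(s,uv,z):
    o,d=rays(s,uv); return o+d*((z-o[2])/d[:,2])[:,None]
def cloud(s):
    v,u=np.mgrid[:400,:640]; o,d=rays(s,np.c_[u.ravel(),v.ravel()])
    return (o+d*s['depth'].reshape(-1,1)).reshape(400,640,3)
E
python3 - <<'E'
from h import *
for n in('top','side','wrist'):
    s=snap(n,n+'0'); print(n,s['fov_y'],s['cx'],s['cy'],s['dist_coeffs'],np.round(s['extrinsics'],3).tolist(),(s['depth']>0).mean())
print(r.state())
a=np.vstack([cv2.imread('pics/top0.png'),cv2.imread('pics/side0.png')])
E
```

```text
top 47.96735454989467 319.3822054744537 193.27265765982463 [-0.11941107  0.          0.          0.          0.        ] [[0.016, 0.995, -0.097, 464.279], [-1.0, 0.018, 0.025, -29.836], [0.026, 0.096, 0.995, 1519.77], [0.0, 0.0, 0.0, 1.0]] 0.99615234375
side 47.97922528518291 324.5373916840741 199.3813618263967 [-0.06129169  0.          0.          0.          0.        ] [[-0.879, 0.346, -0.328, 138.711], [-0.477, -0.651, 0.59, 741.485], [-0.01, 0.675, 0.737, 1074.689], [0.0, 0.0, 0.0, 1.0]] 0.95350390625
wrist 66.26281030462572 324.4766409999244 202.40820549796302 [-0.00095272  0.          0.          0.          0.        ] [[-0.251, 0.933, 0.259, 239.182], [-0.968, -0.242, -0.066, 635.109], [0.001, -0.268, 0.963, 383.591], [0.0, 0.0, 0.0, 1.0]] 0.995953125
{'time': 0.15, 'joint_pos': array([ 1.60514052e+00,  3.59246949e-01,  1.12779496e-02, -2.53593655e-04,
       -1.22411712e+00, -2.88068993e-01]), 'qd': array([-0.00173355, -0.00200462,  0.00317595,  0.00081067,  0.0002024 ,
        0.00163402]), 'tau': array([-8.46414350e-04, -5.83272636e+01,  2.93289506e+01,  7.00116098e+00,
        8.74346704e-03, -1.02856927e-04]), 'eef_pos': array([169.42136602, 653.24753199, 403.92580065]), 'tcp_rot': array([ 3.11502808e+00, -3.97450325e-01, -4.44912967e-05]), 'force': array([-0.84211581, -0.12417917,  0.48686349]), 'moment': array([-0.059028  , -0.03668477,  0.01902265]), 'grasp_force': 0.0, 'opening': 87.72823868836414}
```

View pics/top0.png

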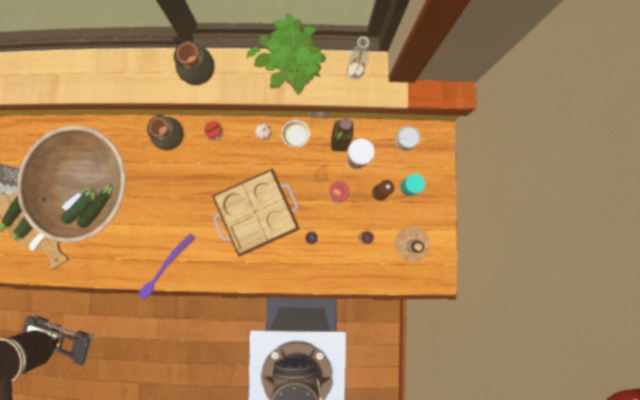

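View pics/side0.png

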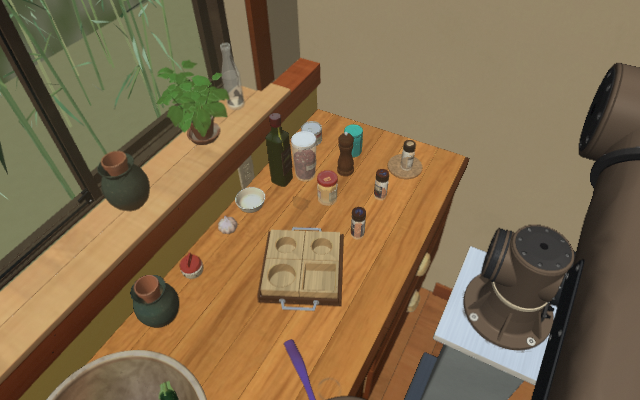

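The top view shows the red-lidded jar (340,191), mill (384,190), spice jars (312,238) and (367,237), trivet jar (412,245), big jar (361,152), turquoise jar (413,184) and caddy (256,212). The side view agrees.

```bash
python3 - <<'E'
from h import *
T=load('top');S=load('side')
cs=[cloud(T),cloud(S)]
px={'jar':(340,191,100),'mill':(384,190,170),'sp1':(312,238,105),'sp2':(367,237,105),'triv':(415,245,115),'big':(361,152,159),'turq':(413,184,100)}
for n,(u,v,h) in px.items():
    c=onz(T,[(u,v)],h)[0]; o=[n,np.round(c[:2])]
    for P in cs:
        m=(np.hypot(P[...,0]-c[0],P[...,1]-c[1])<50)&(P[...,2]>40)&(P[...,2]<200)
        q=P[m]; zt=np.percentile(q[:,2],97) if len(q) else 0
        t=q[q[:,2]>h-9]
        if len(t)>3: o+=[round(zt,1),len(t),np.round((t.max(0)+t.min(0))[:2]/2,1),np.round(np.ptp(t,0)[:2])]
    print(*o)
# caddy rim points z 44..56
for P,s in zip(cs,(T,S)):
    c=onz(T,[(256,212)],50)[0]
    m=(np.hypot(P[...,0]-c[0],P[...,1]-c[1])<175)&(P[...,2]>42)&(P[...,2]<60)
    q=P[m]; rc=cv2.minAreaRect(q[:,:2].astype(np.float32)); print('caddy',c.round(),len(q),np.median(q[:,2]),rc)
    # wells: below rim
    ce=np.array(rc[0]);a=np.radians(rc[2]);ux=np.array([np.cos(a),np.sin(a)]);uy=np.array([-ux[1],ux[0]])
    for i in(-51,51):
        for j in(-51,51):
            w=ce+i*ux+j*uy; k=(np.hypot(P[...,0]-w[0],P[...,1]-w[1])<50)&(P[...,2]<38)&(np.abs((P[...,:2]-w)@ux)<45)&(np.abs((P[...,:2]-w)@uy)<45)
            print(i,j,w.round(1),k.sum(),P[k][:,:2].mean(0).round(1),np.median(P[k][:,2]))
s=r.state();M=R.from_rotvec(s['tcp_rot']).as_matrix();print(M.round(3))
W=load('wrist');Tm=np.eye(4);Tm[:3,:3]=M;Tm[:3,3]=s['eef_pos'];print((np.linalg.inv(Tm)@np.array(W['extrinsics'])).round(3))
big=cv2.resize(T['frame'][150:280,190:450,::-1],None,fx=3,fy=3,interpolation=cv2.INTER_CUBIC);cv2.imwrite('pics/topc.png',big)
E
```

```text
jar [ 611. -130.] 104.6 319 [ 609.7 -127.6] [61. 64.] 101.9 274 [ 611.9 -124. ] [65. 65.]
mill [ 609. -259.] 167.1 16 [ 623.8 -271.8] [16. 13.] 160.9 14 [ 617.9 -264.2] [15. 13.]
sp1 [461. -44.] 112.0 131 [460.5 -40.8] [38. 38.] 108.3 147 [461.8 -38.7] [41. 44.]
sp2 [ 466. -217.] 109.6 128 [ 466.2 -217.3] [38. 37.] 107.4 120 [ 465.8 -214.9] [40. 42.]
triv [ 443. -368.] 120.6 133 [ 439.7 -374.9] [38. 39.] 118.0 100 [ 438.2 -374.8] [40. 44.]
big [ 727. -190.] 165.0 535 [ 728.7 -190.3] [78. 81.] 162.4 375 [ 729.7 -186.3] [80. 82.]
turq [ 638. -366.] 105.3 317 [ 640.1 -370.7] [62. 62.] 103.3 176 [ 640.5 -369.7] [62. 63.]
caddy [542. 140.  50.] 2225 49.45150658007492 ((542.5177001953125, 146.20140075683594), (203.19427490234375, 204.32196044921875), 25.418148040771484)
-51 -51 [518.3  78.2] 232 [519.1  79.6] 10.914508871954354
-51 51 [474.6 170.4] 614 [474.6 173. ] 10.942770097479865
51 -51 [610.5 122. ] 220 [613.7 123.9] 11.043924462004156
51 51 [566.7 214.2] 382 [568.5 219.1] 11.17793849941495
caddy [542. 140.  50.] 2803 49.37956948542319 ((529.7252197265625, 133.08692932128906), (241.34283447265625, 224.71832275390625), 25.246068954467773)
-51 -51 [505.3  65.2] 290 [512.3  60. ] 13.752405544408703
-51 51 [461.8 157.5] 689 [468.1 151.3] 11.457481354288802
51 -51 [597.6 108.7] 210 [620.5 107.7] 13.084946672135743
51 51 [554.1 201. ] 427 [568.3 198.1] 11.550221763557829
[[ 0.968 -0.251 -0.   ]
 [-0.251 -0.968 -0.001]
 [ 0.     0.001 -1.   ]]
[[ 0.0000e+00  9.6300e-01  2.6800e-01  7.2077e+01]
 [ 1.0000e+00 -0.0000e+00  0.0000e+00  1.5000e-02]
 [ 0.0000e+00  2.6800e-01 -9.6300e-01  2.0344e+01]
 [ 0.0000e+00  0.0000e+00  0.0000e+00  1.0000e+00]]
```

View pics/topc.png

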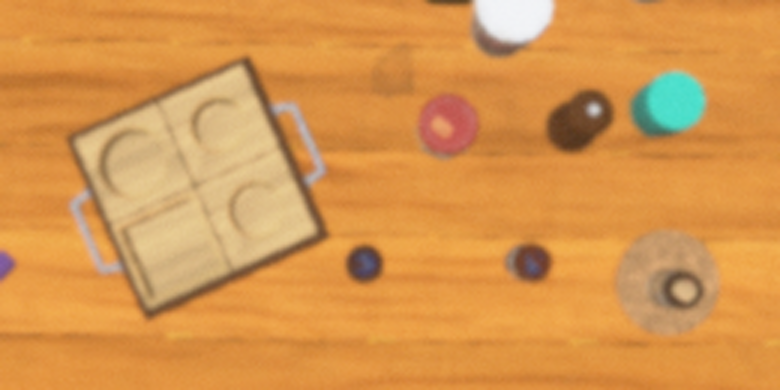

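Emit:
{"name": "step_arm", "arguments": {"increments": [[1,0.3,0.25,-0.057,0],[1,0.3,0.25,-0.057,0],[1,0.3,0.25,-0.057,0],[1,0.595,0.495,-0.057,0],[1,0.595,0.495,-0.057,0],[1,0.595,0.495,-0.057,0],[1,0.595,0.495,-0.057,0],[1,0.595,0.495,-0.057,0],[1,0.595,0.495,-0.057,0],[1,0.595,0.495,-0.057,0],[1,0.595,0.495,-0.057,0],[1,0.595,0.495,-0.057,0]]}}

```text
time: 1.35
eef_pos: [519.0, 165.9, 449.4]
tcp_rot: [-3.116, 0.397, -0.0]
force: [0.4, 0.7, -0.2]
opening: 87.5
grasp_force: 0.0
```

Emit:
{"name": "step_arm", "arguments": {"increments": [[1,0.02,0.02,0,0],[1,0.02,0.02,0,0],[1,0.02,0.02,0,0]]}}

```text
time: 1.65
eef_pos: [529.9, 147.8, 448.8]
tcp_rot: [3.116, -0.4, -0.001]
force: [-0.1, 0.3, 0.9]
opening: 87.8
grasp_force: 0.0
```

```bash
cat >> h.py <<'E'
def go(tx,ty,tz):
    s=r.state();M=R.from_rotvec(s['tcp_rot']).as_matrix()
    d=np.array([tx,ty,tz])-s['eef_pos']; print('pos',s['eef_pos'].round(1),'units',(M.T@d/800).round(4),'mm',np.linalg.norm(d).round(),'t',s['time'])
E
python3 - <<'E'
from h import *
s=snap('wrist','w1');P=cloud(s);print(r.state()['eef_pos'])
m=(P[...,2]>42)&(P[...,2]<58)&(np.hypot(P[...,0]-542,P[...,1]-146)<160)
q=P[m];rc=cv2.minAreaRect(q[:,:2].astype(np.float32));print(len(q),np.median(q[:,2]),rc)
ce=np.array(rc[0]);a=np.radians(rc[2]);ux=np.array([np.cos(a),np.sin(a)]);uy=np.array([-ux[1],ux[0]])
for i in(-51,51):
  for j in(-51,51):
    w=ce+i*ux+j*uy; d=P[...,:2]-w
    k=(P[...,2]<38)&(np.abs(d@ux)<45)&(np.abs(d@uy)<45)
    # rim boundary: rim-level hole via contour projected to z=50
    msk=(P[...,2]<44)&(P[...,2]>5)&(np.abs(d@ux)<49)&(np.abs(d@uy)<49)
    cn=max(cv2.findContours(msk.astype(np.uint8),0,1)[0],key=cv2.contourArea).reshape(-1,2)
    b=onz(s,cn,50)[:,:2].astype(np.float32); print(i,j,w.round(1),k.sum(),P[k][:,2].min().round(),cv2.minEnclosingCircle(b))
E
```

```text
[529.65521007 148.40186932 448.9111979 ]
16481 49.61244392560013 ((544.78515625, 147.43740844726562), (202.6597137451172, 202.57704162597656), 25.37677001953125)
-51 -51 [520.6  79.5] 1471 8.0 ((521.780029296875, 80.00230407714844), 27.949487686157227)
-51 51 [476.8 171.7] 3609 8.0 ((478.71197509765625, 170.726318359375), 57.71919631958008)
51 -51 [612.7 123.2] 1793 8.0 ((612.8441772460938, 123.47463989257812), 28.075471878051758)
51 51 [569.  215.4] 2575 8.0 ((569.4234619140625, 214.23464965820312), 36.23676681518555)
```

View pics/w1.png

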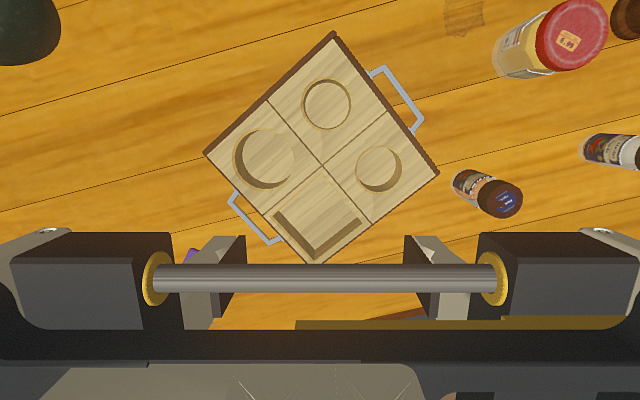

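The wrist view shows the caddy wells clearly: narrow at (327,104) and (378,168), wide at (265,158), square at (318,217), with spice jar 1's cap at (500,200).

```bash
cat >> h.py <<'E'
def obj(s,c,h,rad=45,zb=9):
    P=cloud(s); m=(np.hypot(P[...,0]-c[0],P[...,1]-c[1])<rad)&(P[...,2]>h-zb)&(P[...,2]<h+9)
    q=P[m]
    if len(q)<20: return None
    (x,y),rr=cv2.minEnclosingCircle(q[:,:2].astype(np.float32)); return round(x,1),round(y,1),round(rr,1),q[:,2].max().round(1),len(q)
E
python3 - <<'E'
from h import *
s=load('wrist');print(obj(s,(461,-40),105),obj(s,(611,-126),100))
go(450,-40,360)
E
```

```text
(464.1, -38.7, 20.7, np.float64(107.0), 1154) (613.4, -125.2, 32.7, np.float64(101.4), 3990)
pos [529.7 148.4 448.9] units [-0.0371  0.253   0.1112] mm 223.0 t 1.7
```

```bash
python3 - <<'E'
from h import *
go(463.5,-39,300);go(463.5,-39,239)
E
```

```text
pos [529.7 148.4 448.9] units [-0.021   0.2475  0.1862] mm 248.0 t 1.7
pos [529.7 148.4 448.9] units [-0.021   0.2475  0.2624] mm 289.0 t 1.7
```

Emit:
{"name": "step_arm", "arguments": {"increments": [[1,-0.021,0.2475,0.14,0],[1,-0.021,0.2475,0.14,0],[1,-0.021,0.2475,0.14,0],[1,-0.021,0.2475,0.14,0],[1,-0.021,0.2475,0.14,0],[1,-0.021,0.2475,0.1862,0],[1,-0.021,0.2475,0.225,0],[1,-0.021,0.2475,0.2624,0],[1,-0.021,0.2475,0.2624,0],[1,-0.021,0.2475,0.2624,0]]}}

```text
time: 2.7
eef_pos: [464.1, -38.3, 239.7]
tcp_rot: [3.116, -0.395, -0.001]
force: [0.5, 0.6, 0.0]
opening: 87.7
grasp_force: 0.0
```

Emit:
{"name": "step_arm", "arguments": {"increments": [[0,0,0,0,0],[0,0,0,0,0],[0,0,0,0,0],[0,0,0,0,0],[0,0,0,0,0],[0,0,0,0,0],[0,0,0,0,0],[0,0,0,0,0]], "grip_force": 20}}

```text
time: 3.5
eef_pos: [463.9, -39.2, 239.3]
tcp_rot: [3.116, -0.398, -0.0]
force: [-0.5, 0.2, 1.8]
opening: 40.5
grasp_force: 20.0
```

Emit:
{"name": "step_arm", "arguments": {"increments": [[0,0,0,-0.06,0],[0,0,0,-0.11,0],[0,0.01,-0.05,-0.11,0],[0,0.02,-0.11,-0.11,0],[0,0.0318,-0.1618,-0.11,0],[0,0.0318,-0.1618,-0.11,0],[0,0.0318,-0.1618,-0.11,0],[0,0.0318,-0.1618,-0.07,0],[0,0.0318,-0.1618,-0.04,0],[0,0.0318,-0.1618,-0.025,0],[0,0.0318,-0.1618,-0.0165,0],[0,0.0318,-0.1618,-0.0165,0]]}}

```text
time: 4.7
eef_pos: [520.9, 79.4, 252.1]
tcp_rot: [3.116, -0.398, -0.001]
force: [-0.6, -0.1, -1.0]
opening: 40.1
grasp_force: 20.0
```

Emit:
{"name": "step_arm", "arguments": {"increments": [[1,0,0,0,0],[1,0,0,0,0],[1,0,0,0,0],[1,0,0,0,0],[1,0,0,0,0],[1,0,0,-0.05,0],[1,0,0,-0.11,0],[1,0,0,-0.16,0],[1,0,0,-0.2,0],[1,0,0,-0.2,0]]}}

```text
time: 5.7
eef_pos: [521.9, 80.0, 417.8]
tcp_rot: [-3.112, 0.396, -0.012]
force: [0.4, 0.1, -0.1]
opening: 87.4
grasp_force: 0.0
```

```bash
python3 - <<'E'
from h import *
s=snap('wrist','w2');print(obj(s,(521,80),116))
go(450,-215,400)
E
```

```text
(521.3, 79.5, 20.2, np.float64(118.6), 1401)
pos [521.3  80.  415. ] units [0.0062 0.3793 0.0175] mm 304.0 t 5.75
```

Emit:
{"name": "step_arm", "arguments": {"increments": [[1,0.006,0.379,0.0175,0],[1,0.006,0.379,0.0175,0],[1,0.006,0.379,0.0175,0],[1,0.006,0.379,0.0175,0],[1,0.006,0.379,0.0175,0],[1,0.006,0.379,0.0175,0],[1,0.006,0.379,0.0175,0],[1,0.006,0.379,0.0175,0],[1,0.006,0.379,0.0175,0]]}}

```text
time: 6.65
eef_pos: [449.5, -214.5, 397.7]
tcp_rot: [-3.116, 0.398, 0.002]
force: [0.2, -0.7, 0.1]
opening: 87.9
grasp_force: 0.0
```

```bash
python3 - <<'E'
from h import *
s=snap('wrist','w3');print(obj(s,(467,-216),105),obj(s,(440,-374),115),obj(s,(613,-125),100),obj(s,(620,-266),145,zb=20),obj(s,(620,-266),170))
c=obj(s,(467,-216),105);go(c[0],c[1],300);go(c[0],c[1],239)
E
```

```text
(467.8, -216.5, 20.2, np.float64(107.4), 1520) (440.8, -374.6, 20.4, np.float64(116.9), 1870) (613.0, -126.3, 32.6, np.float64(101.8), 5178) None None
pos [ 449.7 -214.1  398. ] units [ 0.0227 -0.0027  0.1225] mm 100.0 t 6.7
pos [ 449.7 -214.1  398. ] units [ 0.0228 -0.0027  0.1987] mm 160.0 t 6.7
```

View pics/w3.png

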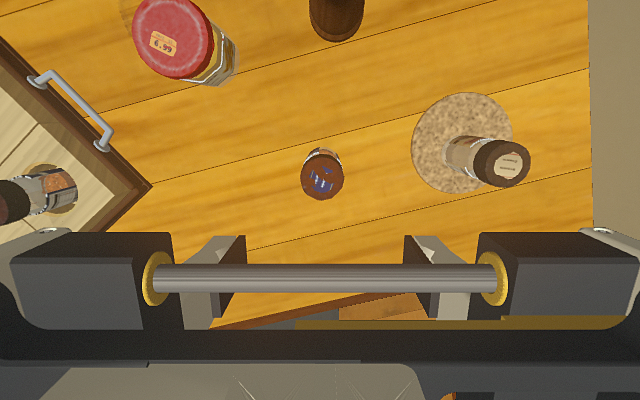

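Spice jar 2's cap shows at (322,173), clear of the trivet jar at (500,163). Spice jar 1 sits in its well at (40,190).

Emit:
{"name": "step_arm", "arguments": {"increments": [[1,0.0228,-0.0027,0.06,0],[1,0.0228,-0.0027,0.12,0],[1,0.0228,-0.0027,0.17,0],[1,0.0228,-0.0027,0.1987,0],[1,0.0228,-0.0027,0.1987,0],[1,0.0228,-0.0027,0.1987,0]]}}

```text
time: 7.3
eef_pos: [468.5, -216.4, 239.9]
tcp_rot: [3.116, -0.394, -0.001]
force: [-0.0, 0.3, 2.0]
opening: 87.7
grasp_force: 0.0
```

Emit:
{"name": "step_arm", "arguments": {"increments": [[0,0,0,0,0],[0,0,0,0,0],[0,0,0,0,0],[0,0,0,0,0],[0,0,0,0,0],[0,0,0,0,0],[0,0,0,0,0],[0,0,0,0,0]], "grip_force": 20}}

```text
time: 8.1
eef_pos: [467.7, -217.4, 239.5]
tcp_rot: [3.116, -0.398, -0.0]
force: [0.4, -0.3, 1.2]
opening: 40.1
grasp_force: 20.0
```

Emit:
{"name": "step_arm", "arguments": {"increments": [[0,0,0,-0.05,0],[0,0,0,-0.1,0],[0,0,0,-0.16,0],[0,0,0,-0.2,0],[0,0,0,-0.2,0]]}}

```text
time: 8.6
eef_pos: [468.7, -217.7, 404.5]
tcp_rot: [3.116, -0.397, 0.013]
force: [-0.5, 0.5, -1.1]
opening: 40.3
grasp_force: 20.0
```

```bash
python3 - <<'E'
from h import *
go(612.5,123.5,395);go(612.5,123.5,251.5)
E
```

```text
pos [ 468.7 -217.7  404.5] units [ 0.0671 -0.458   0.0126] mm 370.0 t 8.6
pos [ 468.7 -217.7  404.5] units [ 0.0655 -0.4579  0.192 ] mm 401.0 t 8.6
```

Emit:
{"name": "step_arm", "arguments": {"increments": [[0,0.0665,-0.458,0.01,0],[0,0.0665,-0.458,0.01,0],[0,0.0665,-0.458,0.01,0],[0,0.0665,-0.458,0.01,0],[0,0.0665,-0.458,0.01,0],[0,0.0665,-0.458,0.01,0],[0,0.0665,-0.458,0.01,0],[0,0.0665,-0.458,0.01,0],[0,0.0665,-0.458,0.01,0],[0,0.0665,-0.458,0.01,0]]}}

```text
time: 9.6
eef_pos: [610.9, 124.0, 390.3]
tcp_rot: [3.115, -0.396, -0.003]
force: [0.7, 0.1, -1.1]
opening: 40.4
grasp_force: 20.0
```

```bash
python3 - <<'E'
from h import *
go(612.5,123.5,300);go(612.5,123.5,251.5)
E
```

```text
pos [610.9 124.  390.3] units [ 2.200e-03 -1.000e-04  1.128e-01] mm 90.0 t 9.6
pos [610.9 124.  390.3] units [ 0.0024 -0.0002  0.1735] mm 139.0 t 9.6
```

Emit:
{"name": "step_arm", "arguments": {"increments": [[0,0.002,0,0.05,0],[0,0.002,0,0.1,0],[0,0.002,0,0.13,0],[0,0.002,0,0.155,0],[0,0.002,0,0.172,0],[0,0.002,0,0.172,0],[0,0.002,0,0.172,0]]}}

```text
time: 10.3
eef_pos: [613.0, 123.0, 254.7]
tcp_rot: [-3.116, 0.398, -0.001]
force: [0.5, -0.8, -0.0]
opening: 40.9
grasp_force: 20.0
```

Emit:
{"name": "step_arm", "arguments": {"increments": [[1,0,0,0,0],[1,0,0,0,0],[1,0,0,0,0],[1,0,0,0,0],[1,0,0,0,0],[1,0,0,-0.05,0],[1,0,0,-0.11,0],[1,0,0,-0.16,0],[1,0,0,-0.2,0],[1,0,0,-0.2,0],[1,0,0,-0.2,0]]}}

```text
time: 11.4
eef_pos: [612.6, 123.6, 414.8]
tcp_rot: [-3.115, 0.397, -0.002]
force: [-1.2, 0.6, -1.0]
opening: 87.5
grasp_force: 0.0
```

```bash
python3 - <<'E'
from h import *
s=snap('wrist','w4');print(obj(s,(612,123),116))
go(590,-127,415)
E
```

```text
(613.5, 123.5, 20.3, np.float64(118.4), 1414)
pos [612.4 123.5 413.5] units [ 0.0515  0.3101 -0.002 ] mm 251.0 t 11.45
```

```bash
python3 - <<'E'
from h import *
go(613,-126,330)
E
```

```text
pos [612.4 123.5 413.5] units [0.0791 0.3017 0.1043] mm 263.0 t 11.45
```

Emit:
{"name": "step_arm", "arguments": {"increments": [[1,0.0791,0.3017,0,0.25],[1,0.0791,0.3017,0,0.5],[1,0.0791,0.3017,0,0.75],[1,0.0791,0.3017,0.05,1],[1,0.0791,0.3017,0.1043,1],[1,0.0791,0.3017,0.1043,1],[1,0.0791,0.3017,0.1043,1],[1,0.0791,0.3017,0.1043,1],[1,0.0791,0.3017,0.1043,1]]}}

```text
time: 12.35
eef_pos: [613.9, -125.4, 330.9]
tcp_rot: [-2.922, 1.155, -0.001]
force: [0.4, 1.0, -0.3]
opening: 87.6
grasp_force: 0.0
```

```bash
python3 - <<'E'
from h import *
s=snap('wrist','w5');print(obj(s,(613,-126),100),obj(s,(728,-188),159,60),obj(s,(620,-266),170))
print(R.from_rotvec(r.state()['tcp_rot']).as_matrix().round(3))
go(613,-126,227)
E
```

```text
(613.5, -126.0, 32.4, np.float64(101.5), 5707) (730.5, -175.3, 48.2, np.float64(168.0), 11633) (623.4, -268.5, 6.2, np.float64(170.9), 841)
[[ 0.73  -0.684  0.001]
 [-0.684 -0.73  -0.   ]
 [ 0.001 -0.001 -1.   ]]
pos [ 613.9 -125.1  331.3] units [-0.0002  0.0017  0.1304] mm 104.0 t 12.4
```

View pics/w5.png

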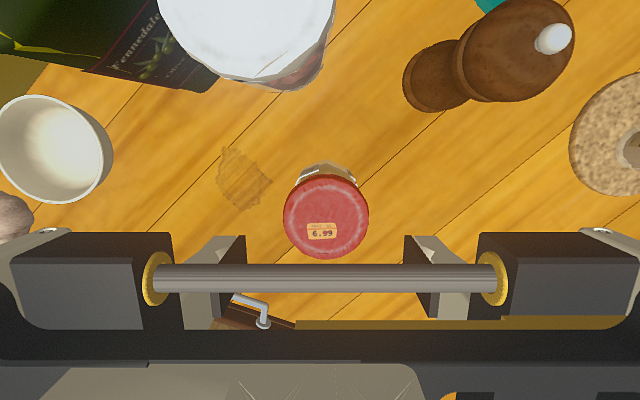

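Jar lid is at (326,217), centred between the fingers; the mill knob is at (553,38) and the big jar at (245,40), both clear of the descent.

Emit:
{"name": "step_arm", "arguments": {"increments": [[1,0,0.001,0.05,0],[1,0,0.001,0.09,0],[1,0,0.001,0.1304,0],[1,0,0.001,0.1304,0],[1,0,0.001,0.1304,0]]}}

```text
time: 12.9
eef_pos: [613.5, -125.8, 227.2]
tcp_rot: [2.922, -1.154, 0.001]
force: [-0.1, 0.4, 1.8]
opening: 87.7
grasp_force: 0.0
```

Emit:
{"name": "step_arm", "arguments": {"increments": [[0,0,0,0,0],[0,0,0,0,0],[0,0,0,0,0],[0,0,0,0,0],[0,0,0,0,0],[0,0,0,0,0]], "grip_force": 25}}

```text
time: 13.5
eef_pos: [613.4, -126.4, 227.3]
tcp_rot: [-2.921, 1.155, -0.003]
force: [-1.5, 1.8, 7.0]
opening: 63.8
grasp_force: 25.0
```

Emit:
{"name": "step_arm", "arguments": {"increments": [[0,0,0,-0.04,0],[0,0,0,-0.1,0],[0,0,0,-0.16,0],[0,0,0,-0.2,0],[0,0,0,-0.2,0],[0,0,0,-0.2,0]]}}

```text
time: 14.1
eef_pos: [612.2, -126.5, 385.7]
tcp_rot: [-2.92, 1.157, 0.001]
force: [-0.3, -0.5, -5.5]
opening: 63.7
grasp_force: 25.0
```

```bash
python3 - <<'E'
from h import *
go(477.5,171.5,385)
E
```

```text
pos [ 612.2 -126.5  385.7] units [-0.3778 -0.1561  0.0013] mm 327.0 t 14.1
```

Emit:
{"name": "step_arm", "arguments": {"increments": [[0,-0.378,-0.156,0,0],[0,-0.378,-0.156,0,0],[0,-0.378,-0.156,0,0],[0,-0.378,-0.156,0,0],[0,-0.378,-0.156,0,0],[0,-0.378,-0.156,0,0],[0,-0.378,-0.156,0,0],[0,-0.378,-0.156,0,0],[0,-0.378,-0.156,0,0],[0,-0.378,-0.156,0,0]]}}

```text
time: 15.1
eef_pos: [477.6, 170.7, 384.8]
tcp_rot: [2.919, -1.156, -0.002]
force: [-0.7, -0.3, -3.8]
opening: 64.0
grasp_force: 25.0
```

```bash
python3 - <<'E'
from h import *
s=snap('wrist','w6');z=r.state()['eef_pos'][2]
print(obj(s,(478,171),z-227+100))
go(477.5,171.5,300);go(477.5,171.5,240)
E
```

```text
(477.1, 171.1, 37.9, np.float64(267.1), 9418)
pos [477.9 170.5 385.1] units [-0.0011 -0.0008  0.1063] mm 85.0 t 15.15
pos [477.9 170.5 385.1] units [-0.0011 -0.001   0.1813] mm 145.0 t 15.15
```

View pics/w6.png

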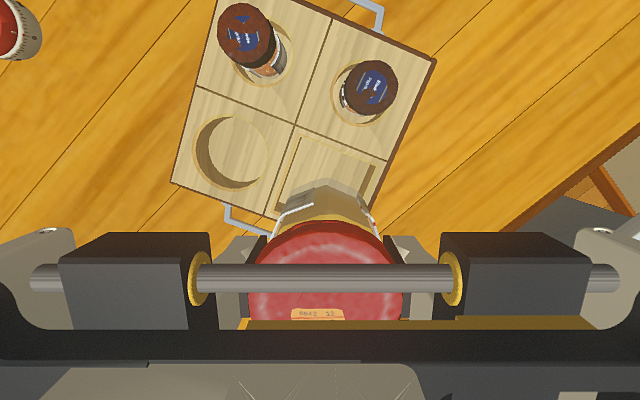

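The jar hangs upright in the grip (lid at (325,270)), the square well is below it at (330,175), and both spice jars stand in their wells.

Emit:
{"name": "step_arm", "arguments": {"increments": [[0,-0.001,-0.001,0.05,0],[0,-0.001,-0.001,0.1,0],[0,-0.001,-0.001,0.135,0],[0,-0.001,-0.001,0.16,0],[0,-0.001,-0.001,0.18,0],[0,-0.001,-0.001,0.18,0],[0,-0.001,-0.001,0.18,0]]}}

```text
time: 15.85
eef_pos: [478.1, 171.8, 242.1]
tcp_rot: [2.919, -1.158, -0.001]
force: [-0.6, -0.2, -4.1]
opening: 63.9
grasp_force: 25.0
```

Emit:
{"name": "step_arm", "arguments": {"increments": [[0,0,0,0.003,0],[0,0,0,0.003,0],[1,0,0,0.003,0],[1,0,0,0.003,0],[1,0,0,0.003,0],[1,0,0,0.003,0],[1,0,0,-0.03,0],[1,0,0,-0.08,0],[1,0,0,-0.14,0],[1,0,0,-0.2,0],[1,0,0,-0.25,0],[1,0,0,-0.25,0]]}}

```text
time: 17.05
eef_pos: [478.7, 172.9, 448.7]
tcp_rot: [-2.914, 1.152, -0.01]
force: [-0.4, 0.2, -1.5]
opening: 87.6
grasp_force: 0.0
```

```bash
python3 - <<'E'
from h import *
s=snap('wrist','w7');print(obj(s,(478,171),111))
go(623,-268.5,445)
E
```

```text
(478.8, 171.7, 32.3, np.float64(112.4), 2749)
pos [478.  172.7 445.5] units [ 0.5095  0.2782 -0.0006] mm 464.0 t 17.1
```

Emit:
{"name": "step_arm", "arguments": {"increments": [[1,0.5095,0.278,0,0],[1,0.5095,0.278,0,0],[1,0.5095,0.278,0,0],[1,0.5095,0.278,0,0],[1,0.5095,0.278,0,0],[1,0.5095,0.278,0,0],[1,0.5095,0.278,0,0],[1,0.5095,0.278,0,0],[1,0.5095,0.278,0,0],[1,0.5095,0.278,0,0],[1,0.5095,0.278,0,0],[1,0.5095,0.278,0,0]]}}

```text
time: 18.3
eef_pos: [622.5, -268.4, 440.8]
tcp_rot: [2.921, -1.157, -0.003]
force: [-0.0, 0.8, 0.5]
opening: 87.9
grasp_force: 0.0
```

```bash
python3 - <<'E'
from h import *
s=snap('wrist','w8');print(obj(s,(623,-268),170),obj(s,(623,-268),150,zb=12))
go(623,-268.5,301)
E
```

```text
(622.9, -269.0, 6.1, np.float64(170.7), 155) (622.7, -269.2, 25.1, np.float64(159.0), 1948)
pos [ 622.5 -267.8  441.4] units [1.300e-03 1.000e-04 1.756e-01] mm 140.0 t 18.35
```

View pics/w8.png

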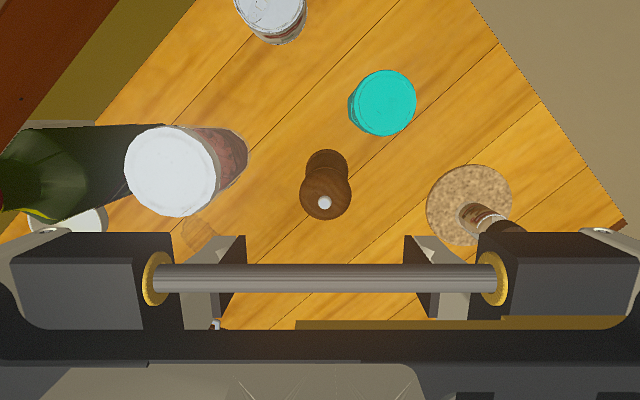

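Mill knob is at (324,202), centred between the fingers; the big jar is at (172,170) and lower than the gripper body will be.

Emit:
{"name": "step_arm", "arguments": {"increments": [[1,0.001,0.001,0.05,0],[1,0.001,0.001,0.1,0],[1,0.001,0.001,0.14,0],[1,0.001,0.001,0.1745,0],[1,0.001,0.001,0.1745,0],[1,0.001,0.001,0.1745,0]]}}

```text
time: 18.95
eef_pos: [623.1, -268.7, 303.5]
tcp_rot: [2.922, -1.153, 0.0]
force: [0.3, 0.3, 1.5]
opening: 87.7
grasp_force: 0.0
```

Emit:
{"name": "step_arm", "arguments": {"increments": [[0,0,0,0,0],[0,0,0,0,0],[0,0,0,0,0],[0,0,0,0,0],[0,0,0,0,0],[0,0,0,0,0],[0,0,0,0,0],[0,0,0,0,0]], "grip_force": 30}}

```text
time: 19.75
eef_pos: [622.8, -269.8, 302.7]
tcp_rot: [2.921, -1.156, 0.001]
force: [-0.3, -0.3, 2.6]
opening: 46.8
grasp_force: 30.0
```

Emit:
{"name": "step_arm", "arguments": {"increments": [[0,0,0,-0.04,0],[0,0,0,-0.1,0],[0,0,0,-0.16,0],[0,0,0,-0.2,0],[0,0,0,-0.2,0],[0,0,0,-0.2,0]]}}

```text
time: 20.35
eef_pos: [622.5, -269.6, 462.5]
tcp_rot: [-2.92, 1.156, -0.0]
force: [-0.2, 0.4, -3.5]
opening: 47.0
grasp_force: 30.0
```

```bash
python3 - <<'E'
from h import *
go(569.2,214.8,460)
E
```

```text
pos [ 622.5 -269.6  462.5] units [-0.4631 -0.3957  0.0035] mm 487.0 t 20.35
```

Emit:
{"name": "step_arm", "arguments": {"increments": [[0,-0.2,-0.171,0,0],[0,-0.2,-0.171,0,0],[0,-0.2,-0.171,0,0],[0,-0.2,-0.171,0,0],[0,-0.463,-0.3955,0,0],[0,-0.463,-0.3955,0,0],[0,-0.463,-0.3955,0,0],[0,-0.463,-0.3955,0,0],[0,-0.463,-0.3955,0,0],[0,-0.463,-0.3955,0,0],[0,-0.463,-0.3955,0,0],[0,-0.463,-0.3955,0,0]]}}

```text
time: 21.55
eef_pos: [568.7, 215.4, 460.2]
tcp_rot: [2.919, -1.152, -0.004]
force: [-0.0, -1.4, -2.3]
opening: 46.7
grasp_force: 30.0
```

Emit:
{"name": "step_arm", "arguments": {"increments": [[0,0,0,0,0],[0,0,0,0,0],[0,0,0,0,0]]}}

```text
time: 21.85
eef_pos: [569.4, 213.4, 462.4]
tcp_rot: [2.92, -1.158, -0.0]
force: [-0.9, 0.5, -1.8]
opening: 46.6
grasp_force: 30.0
```

```bash
python3 - <<'E'
from h import *
s=snap('wrist','w9');snap('side','s9');z=r.state()['eef_pos'][2]
print(obj(s,(569,215),z-303+145,zb=12))
go(569.2,214.8,315)
E
```

```text
(577.2, 206.1, 40.0, np.float64(313.6), 4363)
pos [569.4 213.6 462.6] units [-0.0011 -0.0009  0.1845] mm 148.0 t 21.95
```

View pics/w9.png

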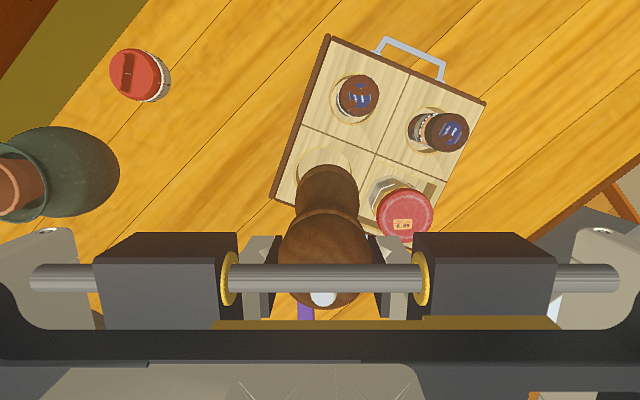

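The mill hangs at (325,240) over the wide well, with the other three placed. I check for swing in the grip before lowering.

```bash
python3 - <<'E'
from h import *
s=load('wrist');P=cloud(s);M=R.from_rotvec(r.state()['tcp_rot']).as_matrix()
m=(np.hypot(P[...,0]-569,P[...,1]-214)<60)&(P[...,2]>125)&(P[...,2]<360)
q=P[m];d=q[:,:2]-[569.4,213.6];a=d@M[:2,0];b=d@M[:2,1]
for z in range(150,330,15):
    k=(q[:,2]>=z)&(q[:,2]<z+15)
    if k.sum()>5: print(z,k.sum(),a[k].max().round(1),b[k].min().round(1),b[k].max().round(1))
E
```

```text
150 27 31.2 -19.7 28.4
165 441 31.3 -25.8 30.6
180 49 28.7 -24.4 24.9
195 494 28.7 -24.2 28.8
210 653 26.4 -22.4 25.9
225 495 22.0 -18.7 22.0
240 188 20.3 -14.6 17.7
255 44 23.3 -9.0 12.0
270 638 24.3 -26.7 27.0
285 981 24.8 -39.3 39.4
300 4165 24.5 -39.8 40.1
315 1847 15.7 -38.3 38.8
```

Emit:
{"name": "step_arm", "arguments": {"increments": [[0,-0.002,-0.001,0.05,0],[0,-0.002,-0.001,0.1,0],[0,-0.002,-0.001,0.135,0],[0,-0.002,-0.001,0.16,0],[0,-0.002,-0.001,0.175,0],[0,-0.002,-0.001,0.184,0],[0,-0.002,-0.001,0.184,0],[0,-0.002,-0.001,0.184,0]]}}

```text
time: 22.75
eef_pos: [569.0, 216.3, 316.4]
tcp_rot: [-2.92, 1.156, -0.002]
force: [-0.2, -0.1, -3.1]
opening: 46.8
grasp_force: 30.0
```

Emit:
{"name": "step_arm", "arguments": {"increments": [[0,0,0,0.0025,0],[0,0,0,0.0025,0],[1,0,0,0.0025,0],[1,0,0,0.0025,0],[1,0,0,0.0025,0],[1,0,0,0.0025,0],[1,0,0,0.0025,0],[1,0,0,-0.03,0],[1,0,0,-0.08,0],[1,0,0,-0.13,0],[1,0,0,-0.18,0],[1,0,0,-0.18,0]]}}

```text
time: 23.95
eef_pos: [569.5, 216.3, 466.1]
tcp_rot: [-2.914, 1.153, -0.011]
force: [-0.3, 0.1, -0.5]
opening: 87.6
grasp_force: 0.0
```

```bash
python3 - <<'E'
from h import *
s=snap('wrist','w10');print(obj(s,(569,215),181),obj(s,(569,215),161,zb=12),obj(s,(478,171),111),obj(s,(521,80),116,35),obj(s,(613,123),116,35))
t=snap('top','t10');print(obj(t,(440,-375),115),obj(t,(729,-190),159,60),r.state()['opening'],r.state()['eef_pos'])
E
```

```text
(569.4, 216.0, 5.9, np.float64(182.1), 138) (569.1, 215.9, 24.8, np.float64(169.9), 1770) (479.3, 172.0, 32.2, np.float64(112.9), 2278) (521.4, 80.0, 20.4, np.float64(118.4), 1258) (613.5, 124.2, 20.2, np.float64(118.5), 1278)
(441.2, -376.6, 21.3, np.float64(122.5), 136) (733.6, -180.9, 49.8, np.float64(167.1), 541) 87.95500476604303 [568.52111206 216.14145115 460.49479228]
```

View pics/w10.png

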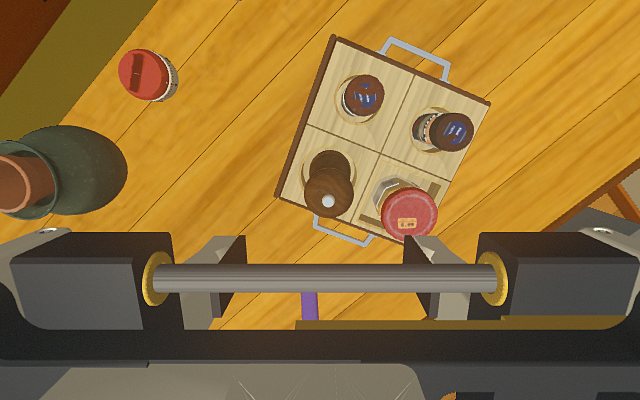

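All four stand upright in their wells: mill (328,180), jar (408,212), spice jars (363,96) and (450,132). Heights and centres match the wells, the gripper is clear, and I'm handing in.

```bash
python3 -c "from rig import r; print(r.sign_off())"
```

```text
the job is handed in; nothing more can be done
None
```

The red-lidded jar, pepper mill and two slim spice jars are each upright on the floor of their own well, within about 2 mm of centre by the wrist camera; the trivet jar and big jar were never touched, and the job was handed in at about 24 s of the 112 s allowed (no verdict was returned).

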